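# Read the next order tag at the packing table

## Task

Three clear acrylic order tags lie flat on the packing table, each with a small notch in one corner of its frosted label end; two are done with and lie label down, one still lies label up (seen from above with the notched end pointing away from you, its notch is on the right; on the two done ones it is on the left). Pick up the label-up tag and slide it, label up and notched end first, into the mouth of the tag reader until you feel the sprung stop, then press it gently home and finish while still gripping it there with the stop pressed in: let go and the spring pushes it out. Do not shove hard, and leave the other tags and everything else on the table where they are.

Things in the scene. Friction and masses are not known exactly. Their poses are not given: they have to be found in the camera images.
- tag_mid (a point): Centre (half-way up) of the tag that lies label up: clear acrylic plate 125 mm long (x), 40 mm wide (y), 8 mm thick (z), about 47 g, flat on the table (centre at 4 mm). +x points to the frosted label end, +z out of the label face. The frosted field covers the last 44 mm at +x. A 12 x 12 mm square notch is cut from the corner at +x, -y.
- tag_nose (a point): On the same tag, same axes: middle of the narrowed end face (28 mm wide) of the label end, half-way up, 62.5 mm ahead of the tag's centre along +x and 6 mm to +y. This face is what meets the stop plate.
- tag: The same tag, same axes; origin under its centre on its underside.
- done_a_mid (a point): Centre of a tag lying label down, to be left alone: same size, +x to its frosted label end, +z up; seen from above its 12 mm notch is at the corner +x, +y.
- done_b_mid (a point): Centre of the other tag lying label down, to be left alone: same size, axes and notch corner as done_a_mid.
- reader: Bench tag reader, fixed: grey base 150 mm long (x), 106 mm wide (y), with a channel along x bridged by a black read head; all of it is lower than 62 mm. Origin on the table under the middle of the mouth, +x points into the mouth (the way the tag is pushed), z up. Channel: floor 25 mm above the table, 46 mm wide between the cheeks, flared to 60 mm at the mouth, where the floor also slopes down 6 mm.
- reader_mouth (a point): Middle of the mouth, in the plane of the reader's front, 32 mm above the table; axes as the reader. The read head bridges the channel from 18 to 44 mm in, its underside 40 mm above the table with a sloping lip at the front, so a tag goes in level with its centre about 32 mm above the table. On the -y side of the stop a fixed 9 mm wide key lug stands 4 mm proud; the notch clears it.
- stop_plate (a joint): How far the reader's sprung steel stop plate at the inner end of the channel is pressed in, m: 0 at rest, 0.006 fully in. It yields from 2 N, 8 N presses it fully in (1 N per mm); the tag is home from 0.0025. Its face at rest is 46 to 59 mm in from the mouth: the clamped carriage behind it is set differently each time, so feel for it.
- tape_big: Roll of brown tape, 90 mm across, 48 mm high; bystander, origin under its centre.
- tape_small: Small roll of tape, 72 mm across, 24 mm high; bystander.
- knife: White utility knife, 105 mm long with the blade part 30 mm more, 12 to 16 mm high; bystander.
- plaque: Round dark carved wooden plaque, 144 mm across, 19 mm thick, lying flat; bystander.
- bottle: Pink bottle with a white cap, 56 mm across, 150 mm high; bystander.
- marker: Marker pen lying flat, 120 mm long, 13 mm thick; bystander.
Mind the look-alikes: they are no part of the job. What is shaped like the tag but blue or yellow is not meant.

How it is judged (in metres and radians):
On the way, in this order (a step that is already met when the one before it is completed fails the run):
1. the label-up tag is picked up clear of the table, in the fingers (height (world z) of tag_mid above 0.018 m and contact force between the fingers and tag above 1 N), for 0.1 s.
2. its notched label end is in the mouth of the reader, label up (x of tag_nose in the frame of reader above 0.022 m and x of tag_mid in the frame of reader below 0 m and z of tag_nose in the frame of reader between 0.025 and 0.041 m and angle between the x axis of tag and the x axis of reader, either way round below 0.2 rad and angle between tag's own z axis and vertical below 0.2 rad), for 0.1 s.
At the end, for the whole second after the job is handed in: The tag is over 44 mm into the reader notched end first, label up and level within 10 degrees, in line within 10 degrees, pressing the stop plate in by 2.5 mm or more (over 1.5 N on the reader), at rest and still gripped with over 2 N (value of joint stop_plate above 0.0025 m and contact force between tag and reader above 1.5 N and contact force between the fingers and tag above 2 N and x of tag_nose in the frame of reader above 0.044 m and x of tag_mid in the frame of reader below 0.01 m and z of tag_nose in the frame of reader between 0.025 and 0.041 m and angle between the x axis of tag and the x axis of reader, either way round below 0.17 rad and angle between tag's own z axis and vertical below 0.17 rad and linear speed of tag below 0.02 m/s); the arm keeps its last pose, push and grip.
It fails at once if a label-down tag is moved more than 20 mm (distance of any of done_a_mid, done_b_mid from where it was at the start of the episode above 0.02 m).
It fails at once if another thing on the table is moved more than 30 mm (distance of any of tape_big, tape_small, knife, plaque, bottle, marker from where it was at the start of the episode above 0.03 m).
It fails at once if the tag is shoved against the reader with more than 30 N (contact force between tag and reader above 30 N).
It also fails if it takes over 48 s, if anything falls off the work surface, if the arm or the gripper's body presses on something with over 40 N, if the wrist force passes 120 N, or if a joint passes its speed limit or range.

## Robot

A 6-joint arm with a two-finger parallel gripper is mounted at the origin on the work surface. World frame = base frame: x ahead of the robot, y to its left, z up, the work surface at z = 0. Lengths are in m, angles in degrees, forces in N, time in s.
With the tool pointing down it reaches from about 0.375 to 0.9 m from the base axis. Payload 3.1 kg.
Tool frame: the origin (TCP) lies between the finger pads; the fingertips stand 19 mm ahead of it and the grasp point (between the pads) is the TCP; z points along the fingers, x is the direction in which the jaws open and shut, and the axes are right-handed (so a half turn about z gives the same grasp; the last joint's range is limited). The gripper opens to 87 mm and grips with 3 to 60 N. Pads are 19 mm wide; open, the fingers measure 117 mm over their backs; the gripper's body (75 mm by 190 mm) begins 51 mm behind the grasp point.
Start: joints at [61.736, 30.224, 82.088, -0, 67.689, -10.227], TCP at [0.193, 0.594, 0.242] pointing down, gripper open.
Joint ranges: [-176.69, 176.69], [-43.24, 126.21], [12.49, 139.97], [-82, 262], [0, 151.66], [-163.58, 163.58]. Speed limits (degrees/s): [159.86, 159.86, 180, 180, 180, 180].

## Interface

Orientations are given as a 3x3 rotation matrix whose columns are the frame's x, y, z axes.
In Python, from rig import read_state, capture, camera_info, hand_in, spot_in, silhouettes gives the robot as it stands.
- The arm moves only by the shell command python3 -m jog 'ROWS'. ROWS is text: rows parted by semicolons, each of 7 numbers parted by spaces: the shift along the tool's x, y, z in m, then the turn, a rotation vector about the tool's x, y, z in degrees, then the opening, from 0 (shut) to 1 (fully open). A call has 1 to 8 rows; each row is the pose to reach, as a shift and turn from the pose commanded when the call began, along the tool's axes at that moment; what a row does not reach only later rows make up. A row lasts 1/8 s, in which the tool goes at most 62.5 mm and 10.7 degrees, less where a joint would pass 70% of its speed; a pose out of reach is approached as far as the arm can. A call with a gripper value outside its range is refused whole. The fingers move at their own pace and stop on an object; the grip force is fixed at half the most. Time passes only in rows, so rows that repeat a pose let the fingers close. It gives the time, the measured TCP pose, the force and the opening at its end, in the units of the state.
- read_state(): the state, without advancing time (a new reading comes with each control period).
- capture(name): name is "scene" or "side" or "wrist"; returns (picture, depth): 400x640x3 uint8, red, green, blue; 400x640 float32, m along the optical axis (not along the pixel's ray), 0 where there is no reading.
- camera_info(name): a dict with "vfov" (degrees; the focal length in pixels is half the picture's height over the tangent of half this angle, whatever the lens; pixels are square), "cx", "cy" (the principal point, pixels), "R" (3x3) and "t" (3): a world point X has camera coordinates R X + t; the wrist camera has in their place "tool_from_camera" (4x4, takes a point from camera to tool coordinates, whose origin is the TCP and whose axes are the tool frame's). Camera axes: x right, y down, z forward; pixel columns grow to the right and rows downward; lengths in m; the calibration is good to about 2 mm. A picture is of the moment at which its call begins: read the wrist's pose just before it. camera_info takes no time and is no camera call.
- hand_in(): hands the job in, once; it reports no verdict.
Trained networks look in the newest picture that a camera, given by its name, has taken for a name from the list of things; names that differ only in an ending like _2 or _b are one class to them, and where a whole thing is asked for, a point or a joint stands for the part that bears it (a point fixed in the world has none). Each returns a list of dicts, best first, with "score" (0 to 1); they miss things now and then, are a little off and sometimes report something else, mostly with a low value. They report only what shows in the picture. A call takes as long as a camera call. They do not tell look-alikes from the thing itself.
- spot_in(label, camera): "centre" ([x, y, z] in m, in world coordinates, good to about 4 mm: the middle of the surface that is visible of it).
- silhouettes(label, camera): "region" (400x640 bool, what is visible of it).
The state is a dict: "time_s": time; "joint_positions": joint angles; "qvel": joint speeds; "tau": joint torques, N m; "position": TCP position; "tcp_rot": TCP orientation; "force": force on the tool from outside, world axes, zero at the start; "moment": the same for the moment, N m; "opening": opening from 0.0 (shut) to 1.0 (fully open).
Only numpy, scipy, OpenCV 4.12 (cv2) and the standard library are available. Lean on these libraries where they do the work, as an engineer would, in place of code of your own. Each camera call takes 0.05 s, during which the arm holds its last target.

## Working session

There is one attempt and no reset: what is moved stays moved. The work goes in short steps, Python scripts to look and compute and a shell command to move; the robot and the scene stay as the last step left them, time stands still between calls to the robot, and variables do not carry over. Pictures are saved under pics/ and viewed, and the job is handed in when it is done.

```bash
ls; mkdir -p pics; python3 - <<'E'
from rig import *
import cv2,numpy as np
s=read_state();print(s)
for n in ['scene','side','wrist']:
    p,d=capture(n);cv2.imwrite(f'pics/{n}0.png',p[:,:,::-1]);np.savez(f'{n}0.npz',p=p,d=d,**{k:np.array(v) for k,v in camera_info(n).items()})
    print(n,camera_info(n))
E
```

```text
pics
{'time_s': 0.0, 'joint_positions': array([ 6.17403240e+01,  3.02775850e+01,  8.21562078e+01,  1.00345608e-03,
        6.76890888e+01, -1.02255264e+01]), 'qvel': array([ 0.02586005, -0.10434962, -0.04844007, -0.13575737, -0.00603712,
        0.06150244]), 'tau': array([ 8.88087252e-04, -4.40054655e+01, -1.76585716e+01,  6.32681837e-02,
        5.83232555e-02, -1.46199463e-04]), 'position': array([0.19310762, 0.59369518, 0.24058739]), 'tcp_rot': array([[ 3.09589045e-01,  9.50869898e-01, -1.02971280e-03],
       [ 9.50868120e-01, -3.09590503e-01, -1.88139187e-03],
       [-2.10774820e-03, -3.96662757e-04, -9.99997700e-01]]), 'force': array([ 0.03380985, -0.75296795,  0.04505073]), 'moment': array([-0.0071265 , -0.03318173,  0.01871913]), 'opening': 0.9988809067527429}
scene {'vfov': 44.88644869939788, 'cx': 319.48358415995114, 'cy': 199.22219261197057, 'R': array([[-0.72876166,  0.68467885, -0.01101477],
       [ 0.56830464,  0.59576453, -0.56753366],
       [-0.38201608, -0.41985652, -0.82327651]]), 't': array([ 0.43350146, -0.22019211,  1.82975974])}
side {'vfov': 46.1701540119463, 'cx': 320.16204111331297, 'cy': 198.16297913086646, 'R': array([[ 0.898955  , -0.43794302, -0.00926367],
       [-0.28287931, -0.56425288, -0.77562748],
       [ 0.33445359,  0.6998747 , -0.63112297]]), 't': array([-0.47841217,  0.17810751,  1.26318044])}
wrist {'vfov': 65.01932300495493, 'cx': 320.8861237809255, 'cy': 199.473971178927, 'tool_from_camera': array([[ 9.99999742e-01,  1.64922052e-04,  6.98794194e-04,
        -5.69440278e-04],
       [-3.63121309e-04,  9.55785251e-01,  2.94065337e-01,
        -8.02357766e-02],
       [-6.19399325e-04, -2.94065515e-01,  9.55785064e-01,
        -1.42570387e-01],
       [ 0.00000000e+00,  0.00000000e+00,  0.00000000e+00,
         1.00000000e+00]])}
```

View pics/scene0.png

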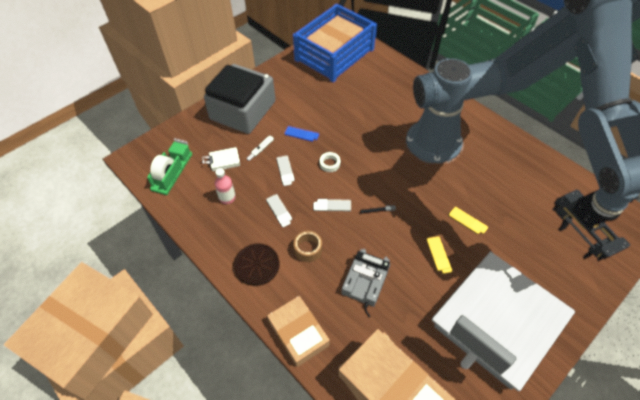

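View pics/side0.png

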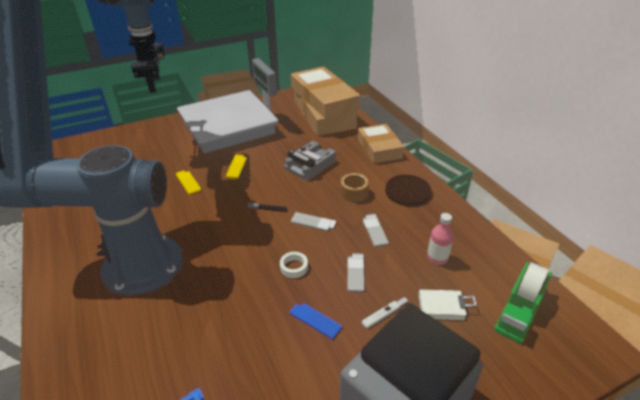

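View pics/wrist0.png

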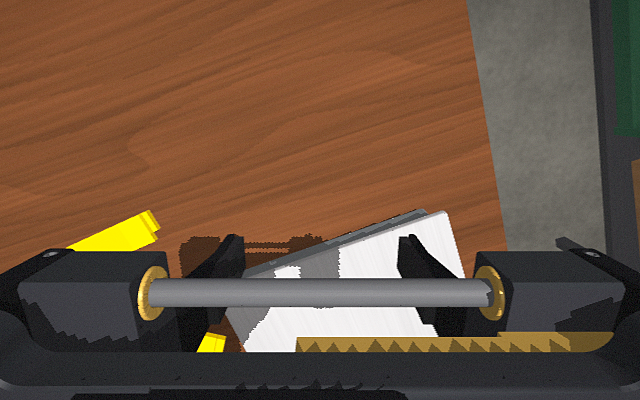

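```bash
python3 - <<'E'
from rig import *
for c in ['scene','side','wrist']:
  for l in ['tag_mid','reader','bottle','tape_big']:
    print(c,l,[(round(r['score'],2),r['centre'].round(3).tolist() if hasattr(r['centre'],'round') else r['centre']) for r in spot_in(l,c)])
print(read_state()['time_s'])
E
```

```text
scene tag_mid [(0.86, [0.4807, -0.053, 0.0096]), (0.78, [0.2002, 0.3077, 0.0079]), (0.74, [0.3717, 0.3245, 0.0087]), (0.67, [0.3385, -0.3686, 0.0122])]
scene reader [(0.82, [0.6109, 0.2262, 0.0438])]
scene bottle [(0.66, [0.7309, -0.3108, 0.089]), (0.53, [0.6246, -0.1591, 0.0087])]
scene tape_big [(0.58, [0.6637, 0.0199, 0.0404]), (0.47, [0.4792, -0.0533, 0.0072])]
side tag_mid [(0.95, [0.3376, -0.3787, 0.0052]), (0.65, [0.4821, -0.0551, 0.0094]), (0.5, [0.3624, 0.3097, 0.01]), (0.22, [0.5764, 0.1926, 0.04])]
side reader [(0.74, [0.5749, 0.1957, 0.0382])]
side bottle [(0.61, [0.7117, -0.3483, 0.0812])]
side tape_big [(0.75, [0.6524, 0.0045, 0.0302]), (0.3, [0.8105, -0.0652, 0.0156])]
wrist tag_mid [(0.91, [0.1928, 0.3254, 0.0118]), (0.88, [0.3833, 0.3676, 0.0117])]
wrist reader []
wrist bottle []
wrist tape_big []
0.75
```

```bash
python3 - <<'E'
import cv2
a=cv2.imread('pics/scene0.png');b=cv2.imread('pics/side0.png')
cv2.imwrite('pics/z1.png',cv2.resize(a[145:315,250:410],None,fx=4.5/1.3,fy=4.5/1.3,interpolation=cv2.INTER_CUBIC))
cv2.imwrite('pics/z2.png',cv2.resize(b[130:300,270:400],None,fx=3.5,fy=3.5,interpolation=cv2.INTER_CUBIC))
E
```

```text
(no output)
```

View pics/z1.png

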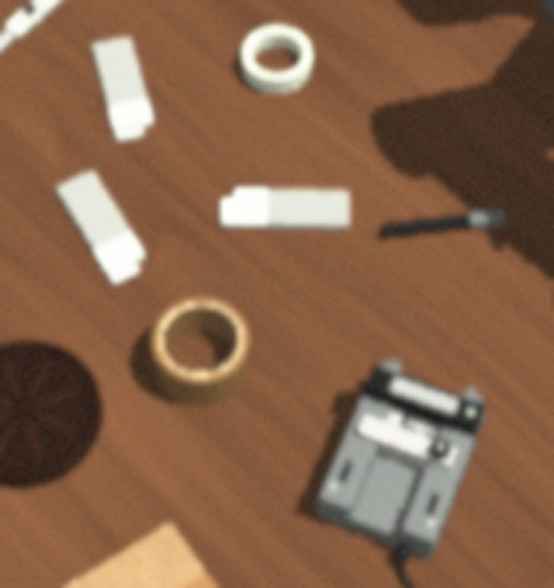

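View pics/z2.png

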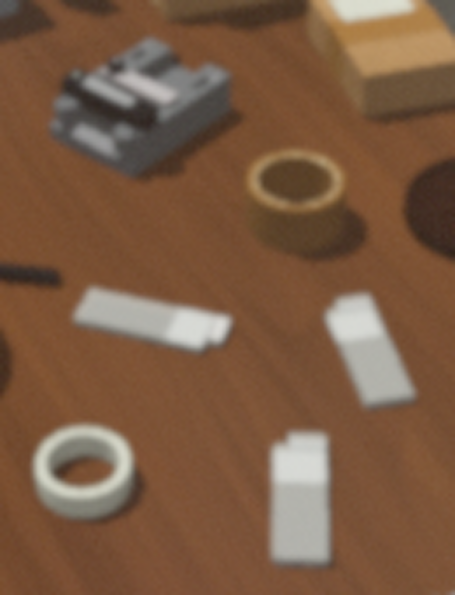

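```bash
cat > h.py <<'E'
import numpy as np,cv2
from rig import *
def cam(n,s=None):
    c=camera_info(n);f=200/np.tan(np.radians(c['vfov']/2))
    if n=='wrist':
        s=s or read_state();T=np.array(c['tool_from_camera']);R=np.array(s['tcp_rot']);p=np.array(s['position'])
        Rw=R@T[:3,:3];o=R@T[:3,3]+p
    else: Rw=np.array(c['R']).T;o=-Rw@np.array(c['t'])
    return f,c['cx'],c['cy'],Rw,o
def plane(C,uv,z):
    f,cx,cy,R,o=C;uv=np.atleast_2d(uv).astype(float)
    d=np.c_[(uv[:,0]-cx)/f,(uv[:,1]-cy)/f,np.ones(len(uv))]@R.T
    return o+d*((z-o[2])/d[:,2])[:,None]
def cloud(C,d):
    f,cx,cy,R,o=C;v,u=np.mgrid[:400,:640]
    P=np.stack([(u-cx)/f*d,(v-cy)/f*d,d],-1)
    return P@R.T+o
def proj(C,X):
    f,cx,cy,R,o=C;q=(np.atleast_2d(X)-o)@R
    return np.c_[q[:,0]/q[:,2]*f+cx,q[:,1]/q[:,2]*f+cy]
E
python3 - <<'E'
from h import *
for n in ['scene','side']:
    capture(n);C=cam(n)
    for l in ['tag_mid','reader']:
        for r in silhouettes(l,n):
            m=r['region'].astype(np.uint8)
            if m.sum()<20: continue
            v,u=np.nonzero(m)
            X=plane(C,np.c_[u,v],0.008 if l=='tag_mid' else .04)[:,:2].astype(np.float32)
            rc=cv2.minAreaRect(X)
            bx=cv2.boxPoints(rc)
            e=bx[1]-bx[0],bx[2]-bx[1]; e=max(e,key=lambda q:np.hypot(*q))
            print(n,l,round(r['score'],2),np.round(rc[0],3),np.round(rc[1],3),'ang',np.degrees(np.arctan2(e[1],e[0])).round(1),'px',u.mean().round(),v.mean().round())
E
```

```text
scene tag_mid 0.96 [0.202 0.306] [0.05  0.127] ang -85.5 px 468.0 221.0
scene tag_mid 0.82 [ 0.486 -0.053] [0.045 0.124] ang -45.6 px 332.0 205.0
scene tag_mid 0.66 [ 0.345 -0.367] [0.052 0.127] ang -60.1 px 301.0 134.0
scene reader 0.82 [0.614 0.224] [0.178 0.109] ang 24.7 px 366.0 278.0
side tag_mid 0.87 [0.198 0.302] [0.042 0.139] ang -82.7 px 188.0 182.0
side tag_mid 0.86 [ 0.337 -0.372] [0.046 0.129] ang -60.0 px 316.0 320.0
side tag_mid 0.58 [ 0.48 -0.06] [0.045 0.125] ang -45.2 px 313.0 222.0
side tag_mid 0.58 [0.368 0.313] [0.135 0.043] ang 57.1 px 236.0 167.0
side reader 0.74 [0.587 0.199] [0.193 0.155] ang 26.3 px 310.0 161.0
```

```bash
cat >> h.py <<'E'
def rel(p,ang,pitch0=True):
    """shift & turn to world p with tool down, tool x at world angle ang"""
    from scipy.spatial.transform import Rotation as Ro
    s=read_state();R=np.array(s['tcp_rot'])
    a=np.radians(ang);x=np.array([np.cos(a),np.sin(a),0]);z=np.array([0,0,-1.]);T=np.c_[x,np.cross(z,x),z]
    print('t',round(s['time_s'],2),'shift',(R.T@(np.array(p)-s['position'])).round(4),'turn',Ro.from_matrix(R.T@T).as_rotvec(degrees=True).round(2))
E
python3 - <<'E'
from h import *
z=np.load('scene0.npz');P=cloud(cam('scene'),z['d'])
for t in np.linspace(0.15,1,9):
    c=np.array([.193,.594])*(1-t)+t*np.array([.44,.14])
    m=(np.hypot(P[...,0]-c[0],P[...,1]-c[1])<.12)&(z['d']>0)
    print(c.round(2),P[...,2][m].max().round(3) if m.any() else None)
rel([.44,.14,.24],-65)
E
```

```text
[0.23 0.53] 0.657
[0.26 0.48] 0.663
[0.28 0.43] 0.624
[0.31 0.38] 0.075
[0.34 0.33] 0.075
[0.36 0.28] 0.017
[0.39 0.24] 0.017
[0.41 0.19] 0.051
[0.44 0.14] 0.051
t 1.05 shift [-0.3556  0.3751  0.0016] turn [  0.     0.   136.96]
```

```bash
python3 -m jog '-0.027 0.029 0 0 0 10.5 1;-0.055 0.058 0 0 0 21 1;-0.082 0.087 0 0 0 31.5 1;-0.11 0.116 0 0 0 42 1;-0.137 0.144 0 0 0 52.5 1;-0.164 0.173 0 0 0 63 1;-0.192 0.202 0 0 0 73.5 1;-0.22 0.23 0 0 0 84 1'; python3 -c "
from h import *
rel([.44,.14,.24],-65);print(read_state()['joint_positions'].round(1))"
```

```text
time_s: 2.05
position: [0.3448, 0.3128, 0.2418]
tcp_rot: [[0.977, -0.214, 0.001], [-0.214, -0.977, 0.0], [0.001, -0.001, -1.0]]
force: [0.5, 0.2, -0.4]
opening: 1.0
t 2.05 shift [0.1301 0.1484 0.0018] turn [-5.000e-02 -2.000e-02  5.262e+01]
[ 28.4  18.  104.3  -0.   57.7  40.8]
```

```bash
python3 -m jog '0.026 0.03 0 0 0 10.5 1;0.052 0.06 0 0 0 21 1;0.078 0.09 0 0 0 31.5 1;0.104 0.12 0 0 0 42 1;0.13 0.148 0.002 0 0 52.5 1;0.13 0.148 0.002 0 0 52.5 1'; python3 - <<'E'
from h import *
s=read_state();p,d=capture('wrist');cv2.imwrite('pics/w1.png',p[:,:,::-1]);np.savez('w1.npz',p=p,d=d,pos=s['position'],R=s['tcp_rot'])
print(s['position'],s['joint_positions'].round(1))
E
```

```text
time_s: 2.8
position: [0.4421, 0.1402, 0.2397]
tcp_rot: [[0.426, -0.904, 0.002], [-0.904, -0.426, -0.0], [0.001, -0.001, -1.0]]
force: [0.3, -0.4, 0.2]
opening: 0.999
[0.44211343 0.14020721 0.23971757] [  3.8  18.  104.6  -0.   57.3  68.5]
```

View pics/w1.png

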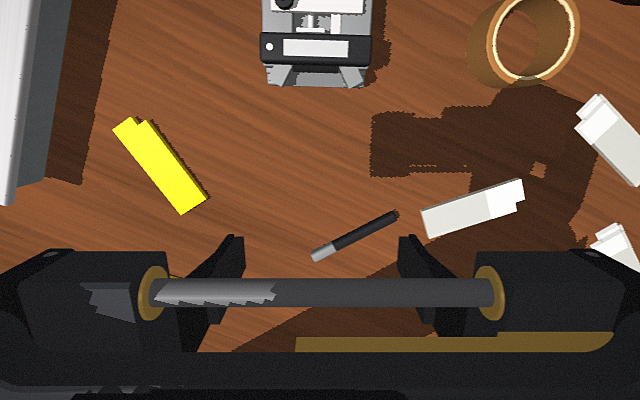

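```bash
python3 - <<'E'
import cv2
a=cv2.imread('pics/w1.png')
cv2.imwrite('pics/w1t.png',cv2.resize(a[80:280,410:640],None,fx=3,fy=3,interpolation=cv2.INTER_CUBIC))
cv2.imwrite('pics/w1r.png',cv2.resize(a[0:100,240:400],None,fx=5,fy=5,interpolation=cv2.INTER_CUBIC))
E
```

```text
(no output)
```

View pics/w1t.png

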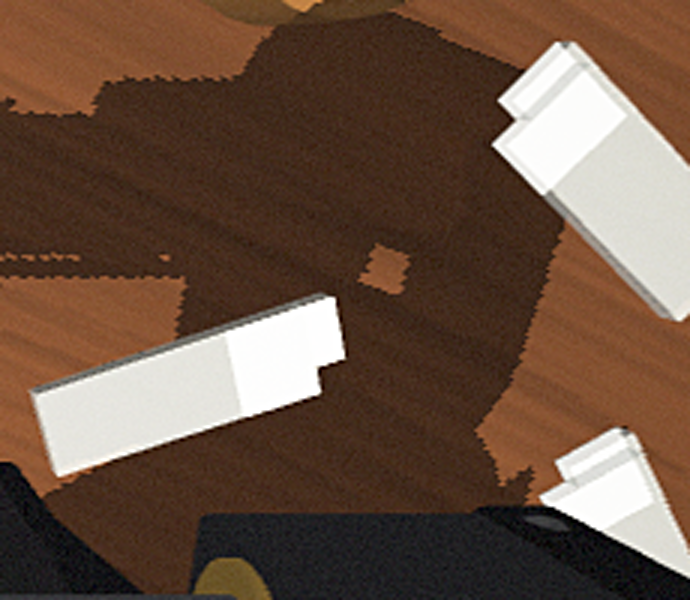

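View pics/w1r.png

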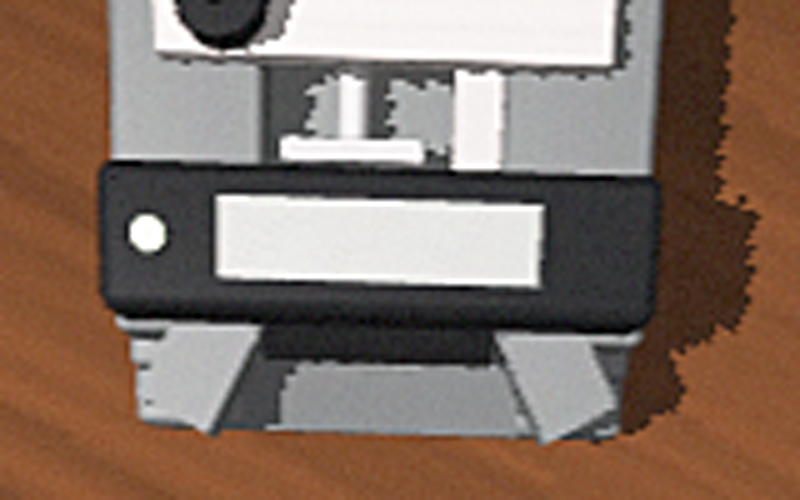

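```bash
cat >> h.py <<'E'
def tagfit(p,C,roi,z=.008,thr=170):
    u0,u1,v0,v1=roi
    q=p.astype(int);m=((q.min(2)>thr)&(q.max(2)-q.min(2)<30)).astype(np.uint8)
    k=np.zeros_like(m);k[v0:v1,u0:u1]=m[v0:v1,u0:u1]
    n,l,st,_=cv2.connectedComponentsWithStats(k);i=1+st[1:,4].argmax()
    cs,_=cv2.findContours((l==i).astype(np.uint8),cv2.RETR_EXTERNAL,cv2.CHAIN_APPROX_NONE)
    X=plane(C,cs[0][:,0,:],z)[:,:2].astype(np.float32)
    rc=cv2.minAreaRect(X);bx=cv2.boxPoints(rc);e=max((bx[1]-bx[0],bx[2]-bx[1]),key=lambda q:np.hypot(*q))
    print('tag',np.round(rc[0],4),np.round(rc[1],4),'ang',np.degrees(np.arctan2(e[1],e[0])).round(2),st[i])
E
python3 - <<'E'
from h import *
z=np.load('w1.npz');C=cam('wrist',dict(position=z['pos'],tcp_rot=z['R']))
tagfit(z['p'],C,(410,535,170,245))
P=cloud(C,z['d'])
# reader cloud in rough frame
for (x,y) in [(60,60),(240+135/5,425/5),(240+615/5,435/5),(240+110/5,310/5),(240+655/5,325/5),(240+380/5,300/5)]:
    x=int(x);y=int(y);print(x,y,P[y,x].round(4))
E
```

```text
tag [ 0.4825 -0.0542] [0.0405 0.1261] ang -44.92 [ 421  179  104   60 2920]
60 60 [0.4355 0.4508 0.0102]
267 85 [ 0.5079  0.2386 -0.0011]
363 87 [ 0.5532  0.1377 -0.0018]
262 62 [0.5264 0.2427 0.0489]
371 65 [ 0.5778  0.1404 -0.0014]
316 60 [0.5495 0.1949 0.0603]
```

```bash
python3 - <<'E'
from h import *
z=np.load('w1.npz');C=cam('wrist',dict(position=z['pos'],tcp_rot=z['R']))
print(plane(C,[[312,258],[397,213],[210,200]],.008).round(3))
rel([.4598,-.0316,.10],-134.92)
E
```

```text
[[0.334 0.101 0.008]
 [0.437 0.03  0.008]
 [0.353 0.25  0.008]]
t 2.85 shift [0.1644 0.057  0.1395] turn [1.000e-02 2.000e-02 7.031e+01]
```

```bash
python3 -m jog '0.023 0.008 0.02 0 0 10.1 0.75;0.047 0.016 0.04 0 0 20.2 0.75;0.07 0.024 0.06 0 0 30.3 0.75;0.094 0.033 0.08 0 0 40.4 0.75;0.118 0.041 0.1 0 0 50.4 0.75;0.141 0.049 0.12 0 0 60.4 0.75;0.1644 0.057 0.1395 0 0 70.3 0.75;0.1644 0.057 0.1395 0 0 70.3 0.75'; python3 - <<'E'
from h import *
s=read_state();p,d=capture('wrist');cv2.imwrite('pics/w2.png',p[:,:,::-1])
print(s['joint_positions'].round(1))
rel([.4598,-.0316,.0205],-134.92)
E
```

```text
time_s: 3.85
position: [0.4591, -0.0309, 0.0992]
tcp_rot: [[-0.704, -0.71, -0.002], [-0.71, 0.704, 0.001], [0.001, 0.002, -1.0]]
force: [-0.3, 1.1, 0.1]
opening: 0.749
[-17.8  32.3 112.4   0.   35.4 117. ]
t 3.9 shift [ 0.0004 -0.0017  0.0793] turn [ 0.11 -0.03  0.23]
```

View pics/w2.png

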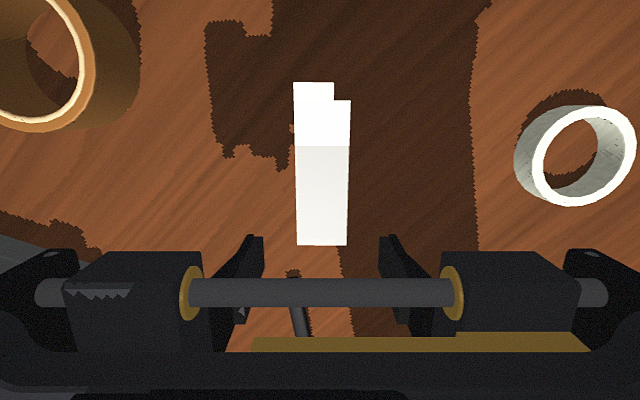

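```bash
python3 - <<'E'
from h import *
s=read_state();p,d=capture('wrist');C=cam('wrist',s)
for t in(160,190):tagfit(p,C,(270,370,70,250),thr=t)
E
```

```text
tag [ 0.4827 -0.0552] [0.0405 0.1239] ang -44.88 [ 294   81   58  163 8357]
tag [ 0.4828 -0.0551] [0.0403 0.1239] ang -44.88 [ 294   81   57  163 8291]
```

```bash
python3 -m jog '0 -0.002 0.04 0 0 0.2 0.75;0 -0.002 0.07 0 0 0.2 0.75;0 -0.002 0.079 0 0 0.2 0.75;0 -0.002 0.079 0 0 0.2 0.75'; python3 -m jog '0 0 0 0 0 0 0.2;0 0 0 0 0 0 0.2;0 0 0 0 0 0 0.2;0 0 0 0 0 0 0.2'
```

```text
time_s: 4.45
position: [0.461, -0.0315, 0.0214]
tcp_rot: [[-0.706, -0.708, -0.0], [-0.708, 0.706, 0.0], [0.0, 0.0, -1.0]]
force: [0.4, -0.4, 0.1]
opening: 0.753
time_s: 4.95
position: [0.4613, -0.0325, 0.0216]
tcp_rot: [[-0.708, -0.707, 0.001], [-0.707, 0.708, -0.0], [-0.0, -0.001, -1.0]]
force: [-0.3, 0.4, 4.7]
opening: 0.453
```

```bash
python3 -m jog '0 0 -0.01 0 0 0 0.2;0 0 -0.03 0 0 0 0.2;0 0 -0.06 0 0 0 0.2;0 0 -0.08 0 0 0 0.2;0 0 -0.08 0 0 0 0.2'; python3 - <<'E'
from h import *
s=read_state();p,d=capture('wrist');cv2.imwrite('pics/w3.png',p[:,:,::-1])
rel([.3985,.128,.10],-65.5)
E
```

```text
time_s: 5.58
position: [0.4618, -0.0326, 0.1026]
tcp_rot: [[-0.708, -0.707, 0.004], [-0.707, 0.708, -0.001], [-0.002, -0.003, -1.0]]
force: [0.1, -0.3, -0.1]
opening: 0.455
t 5.62 shift [-0.069   0.1578  0.0015] turn [-1.000e-01 -1.000e-02 -6.954e+01]
```

View pics/w3.png

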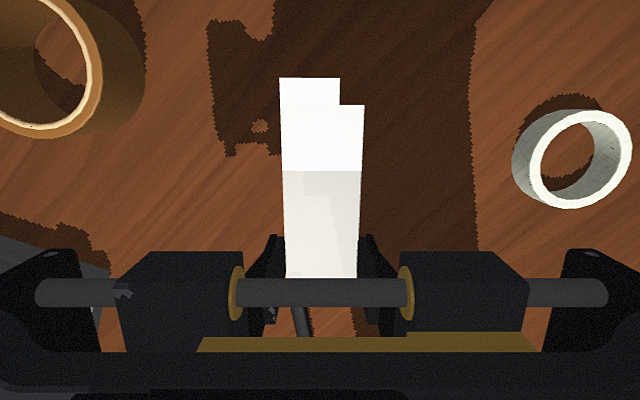

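```bash
python3 -m jog '-0.01 0.022 0 0 0 -9.9 0.2;-0.02 0.045 0 0 0 -19.8 0.2;-0.03 0.067 0 0 0 -29.7 0.2;-0.04 0.09 0 0 0 -39.6 0.2;-0.05 0.113 0 0 0 -49.6 0.2;-0.06 0.135 0 0 0 -59.5 0.2;-0.069 0.158 0 0 0 -69.5 0.2;-0.069 0.158 0 0 0 -69.5 0.2'; python3 - <<'E'
from h import *
s=read_state();p,d=capture('wrist');cv2.imwrite('pics/w4.png',p[:,:,::-1])
np.savez('w4.npz',p=p,d=d,pos=s['position'],R=s['tcp_rot'])
E
```

```text
time_s: 6.62
position: [0.3962, 0.1291, 0.1002]
tcp_rot: [[0.416, -0.91, -0.004], [-0.91, -0.416, -0.0], [-0.001, 0.003, -1.0]]
force: [0.9, 0.2, -1.0]
opening: 0.453
```

View pics/w4.png

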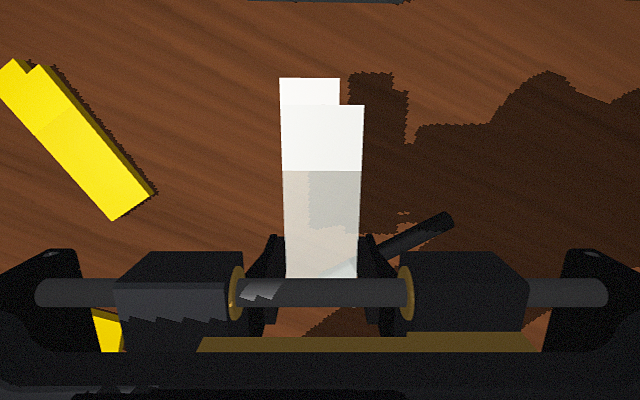

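```bash
python3 -m jog '0 -0.025 -0.05 0 0 0 0.2;0 -0.05 -0.1 0 0 0 0.2;0 -0.05 -0.1 0 0 0 0.2;0 -0.05 -0.1 0 0 0 0.2'; python3 - <<'E'
from h import *
s=read_state();p,d=capture('wrist');cv2.imwrite('pics/w5.png',p[:,:,::-1])
np.savez('w5.npz',p=p,d=d,pos=s['position'],R=s['tcp_rot'])
cv2.imwrite('pics/w5z.png',cv2.resize(p[0:140,220:420,::-1],None,fx=4,fy=4,interpolation=cv2.INTER_CUBIC))
E
```

```text
time_s: 7.18
position: [0.4429, 0.1481, 0.2003]
tcp_rot: [[0.412, -0.911, -0.002], [-0.911, -0.412, -0.0], [-0.0, 0.002, -1.0]]
force: [-0.3, -0.1, -0.8]
opening: 0.454
```

View pics/w5.png

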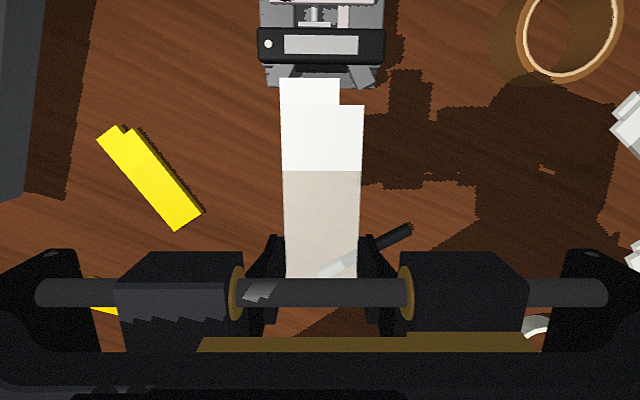

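View pics/w5z.png

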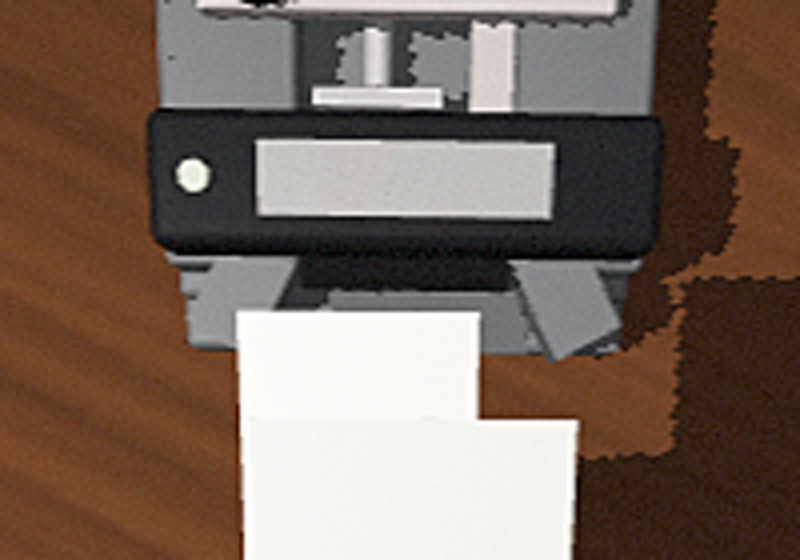

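```bash
python3 - <<'E'
from h import *
def go(f,pts,o,k):
    z=np.load(f);C=cam('wrist',dict(position=z['pos'],tcp_rot=z['R']));P=cloud(C,z['d'])
    m=(P[...,2]>.054)&(P[...,2]<.07)&(np.hypot(P[...,0]-.56,P[...,1]-.2)<.08)&(z['d']>0)&(z['p'].max(2)<70)
    n,l,st,_=cv2.connectedComponentsWithStats(m.astype(np.uint8));i=1+st[1:,4].argmax();m=l==i
    zt=np.median(P[...,2][m]);print(f,'head z',zt,st[i])
    cs,_=cv2.findContours(m.astype(np.uint8),cv2.RETR_EXTERNAL,cv2.CHAIN_APPROX_NONE)
    X=plane(C,cs[0][:,0,:],zt)[:,:2].astype(np.float32);rc=cv2.minAreaRect(X);bx=cv2.boxPoints(rc);e=max((bx[1]-bx[0],bx[2]-bx[1]),key=lambda q:np.hypot(*q))
    print('head',np.round(rc[0],4),np.round(rc[1],4),np.degrees(np.arctan2(e[1],e[0])).round(2))
    # head front/plate
    for q in pts:
        u=[o[0]+q[0]/k,o[1]+q[1]/k]
        iu,iv=int(round(u[0])),int(round(u[1]))
        print(q,'depthpt',P[iv,iu].round(4),'plane.048',plane(C,u,.048)[0].round(4))
go('w1.npz',[(190,370),(560,380),(210,430),(550,440),(258,332),(497,338)],(240,0),5)
go('w5.npz',[(230,285),(565,300),(557,357),(293,265),(513,266)],(220,0),4)
E
```

```text
w1.npz head z 0.060106249849913335 [ 260   32  112   34 2084]
head [0.5581 0.1995] [0.0262 0.1042] -66.49
(190, 370) depthpt [0.5232 0.2249 0.0443] plane.048 [0.5231 0.2244 0.048 ]
(560, 380) depthpt [0.5535 0.1568 0.0417] plane.048 [0.5528 0.1571 0.048 ]
(210, 430) depthpt [0.5144 0.2183 0.0328] plane.048 [0.5145 0.2164 0.048 ]
(550, 440) depthpt [ 0.5457  0.1509 -0.0007] plane.048 [0.5419 0.1538 0.048 ]
(258, 332) depthpt [0.5359 0.215  0.0459] plane.048 [0.5352 0.215  0.048 ]
(497, 338) depthpt [0.5544 0.172  0.0434] plane.048 [0.5544 0.1718 0.048 ]
w5.npz head z 0.06019797132831756 [ 256   27  130   37 2921]
head [0.5579 0.1998] [0.0262 0.1048] -66.36
(230, 285) depthpt [0.5261 0.2269 0.0418] plane.048 [0.5255 0.2263 0.048 ]
(565, 300) depthpt [0.5536 0.158  0.0417] plane.048 [0.5529 0.1583 0.048 ]
(557, 357) depthpt [0.5423 0.1543 0.0409] plane.048 [0.5417 0.1547 0.048 ]
(293, 265) depthpt [0.5354 0.2163 0.0422] plane.048 [0.5349 0.2153 0.048 ]
(513, 266) depthpt [0.5554 0.1719 0.0424] plane.048 [0.5544 0.1717 0.048 ]
```

```bash
python3 - <<'E'
from h import *
for f in ['w4.npz','w5.npz']:
    z=np.load(f);C=cam('wrist',dict(position=z['pos'],tcp_rot=z['R']));P=cloud(C,z['d'])
    zt=z['pos'][2]-.0136
    q=z['p'].astype(int).min(2)
    T=lambda u,zz=zt:((plane(C,u,zz)-z['pos'])@z['R']).round(4)
    for v in (120,150):
        r=q[v,250:400]>150;i=np.nonzero(r)[0];print(f,v,T([[250+i[0]-.5,v],[250+i[-1]+.5,v]])[:,:2].tolist())
    print('nose',T([[310,77.5]])[0],'depths', [((P[v,u]-z['pos'])@z['R']).round(4).tolist() for u,v in [(295,90),(325,90),(345,150),(300,150)]])
E
```

```text
w4.npz 120 [[-0.0186, -0.0734], [0.0214, -0.0734]]
w4.npz 150 [[-0.0186, -0.059], [0.021, -0.059]]
nose [-0.0042 -0.0926  0.0133] depths [[-0.0113, -0.0871, 0.014], [0.0028, -0.0871, 0.0141], [0.0129, -0.0589, 0.0139], [-0.0095, -0.0589, 0.0139]]
w5.npz 120 [[-0.0186, -0.0734], [0.0214, -0.0734]]
w5.npz 150 [[-0.0187, -0.0589], [0.021, -0.059]]
nose [-0.0042 -0.0926  0.0134] depths [[-0.0113, -0.0871, 0.0134], [0.0028, -0.0871, 0.0135], [0.0128, -0.059, 0.0134], [-0.0095, -0.0588, 0.0145]]
```

```bash
python3 -c "
from h import *
rel([.4351,.1474,.05],-66.4)"
```

```text
t 7.22 shift [-0.0021  0.0061  0.1498] turn [0.22 0.06 0.76]
```

```bash
python3 -m jog '-0.002 0.008 0.03 0.1 0 0.7 0.2;-0.002 0.008 0.07 0.2 0 0.7 0.2;-0.002 0.008 0.11 0.2 0 0.7 0.2;-0.002 0.008 0.14 0.2 0 0.7 0.2;-0.002 0.008 0.15 0.2 0 0.7 0.2;-0.002 0.008 0.15 0.2 0 0.7 0.2'; python3 - <<'E'
from h import *
rel([.4351,.1474,.05],-66.4)
s=read_state();p,d=capture('wrist');cv2.imwrite('pics/w6.png',p[:,:,::-1])
p,d=capture('side');cv2.imwrite('pics/s6.png',cv2.resize(p[120:200,250:360,::-1],None,fx=6,fy=6,interpolation=cv2.INTER_CUBIC))
E
```

```text
time_s: 7.98
position: [0.4344, 0.1471, 0.0501]
tcp_rot: [[0.402, -0.915, -0.0], [-0.915, -0.402, 0.001], [-0.001, -0.0, -1.0]]
force: [0.5, -0.2, 0.2]
opening: 0.454
t 7.97 shift [ 0.     -0.0008  0.0001] turn [-0.02  0.06  0.13]
```

View pics/w6.png

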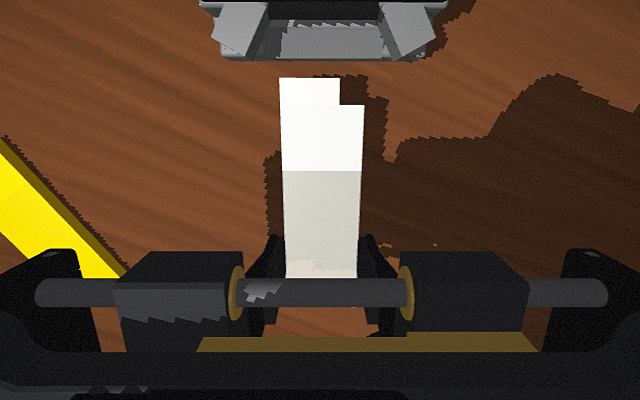

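View pics/s6.png

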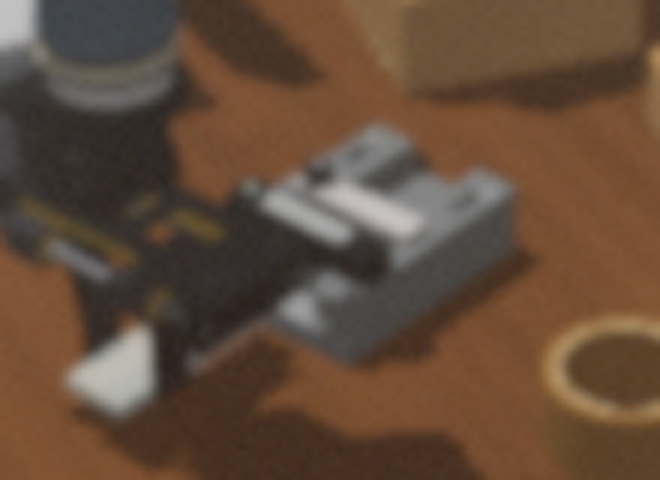

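```bash
python3 -m jog '0 -0.01 0 0 0 0 0.2;0 -0.02 0 0 0 0 0.2;0 -0.028 0 0 0 0 0.2;0 -0.036 0 0 0 0 0.2;0 -0.042 0 0 0 0 0.2;0 -0.042 0 0 0 0 0.2;0 -0.042 0 0 0 0 0.2'; python3 - <<'E'
from h import *
s=read_state();print(s['force'],s['position'])
p,d=capture('wrist');cv2.imwrite('pics/w7.png',p[:,:,::-1])
E
```

```text
time_s: 8.95
position: [0.4735, 0.1643, 0.0511]
tcp_rot: [[0.403, -0.915, 0.002], [-0.915, -0.403, 0.001], [-0.0, -0.003, -1.0]]
force: [-0.5, -0.4, -0.7]
opening: 0.453
[-0.53922174 -0.40852472 -0.73794231] [0.47348988 0.16429331 0.05107853]
```

View pics/w7.png

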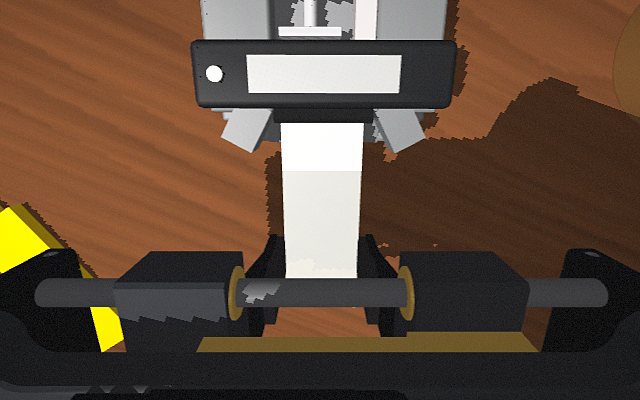

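```bash
python3 -m jog '0 -0.004 0 0 0 0 0.2;0 -0.008 0 0 0 0 0.2;0 -0.011 0 0 0 0 0.2;0 -0.011 0 0 0 0 0.2';python3 -m jog '0 -0.001 0 0 0 0 0.2;0 -0.002 0 0 0 0 0.2;0 -0.002 0 0 0 0 0.2;0 -0.002 0 0 0 0 0.2'; python3 -m jog '0 -0.001 0 0 0 0 0.2;0 -0.002 0 0 0 0 0.2;0 -0.002 0 0 0 0 0.2;0 -0.002 0 0 0 0 0.2'
```

```text
time_s: 9.5
position: [0.4845, 0.1689, 0.0513]
tcp_rot: [[0.403, -0.915, 0.004], [-0.915, -0.403, 0.001], [0.0, -0.004, -1.0]]
force: [-0.0, 0.2, -0.5]
opening: 0.453
time_s: 10.0
position: [0.4858, 0.1696, 0.0512]
tcp_rot: [[0.403, -0.915, 0.003], [-0.915, -0.403, 0.001], [-0.0, -0.003, -1.0]]
force: [-0.8, -0.2, -1.1]
opening: 0.454
time_s: 10.5
position: [0.4877, 0.1704, 0.0513]
tcp_rot: [[0.403, -0.915, 0.003], [-0.915, -0.403, 0.001], [-0.0, -0.003, -1.0]]
force: [0.1, -0.3, -0.0]
opening: 0.452
```

```bash
for i in 1 ; do python3 -m jog '0 -0.001 0 0 0 0 0.2;0 -0.002 0 0 0 0 0.2;0 -0.002 0 0 0 0 0.2;0 -0.002 0 0 0 0 0.2' | grep -E 'pos|force'; done; python3 -m jog '0 -0.001 0 0 0 0 0.2;0 -0.002 0 0 0 0 0.2;0 -0.002 0 0 0 0 0.2;0 -0.002 0 0 0 0 0.2'| grep -E 'pos|force'
```

```text
position: [0.4893, 0.1711, 0.0512]
force: [-0.1, -0.7, 0.0]
position: [0.4907, 0.1719, 0.0511]
force: [-2.2, -2.5, 0.1]
```

```bash
python3 -m jog '0 0 0 0 0 0 0.2'| grep -E 'pos|force';  python3 -m jog '0 -0.001 0 0 0 0 0.2;0 -0.001 0 0 0 0 0.2;0 -0.001 0 0 0 0 0.2'| grep -E 'pos|force'; python3 -m jog '0 0 0 0 0 0 0.2'| grep -E 'pos|force'; python3 -m jog '0 -0.001 0 0 0 0 0.2;0 -0.001 0 0 0 0 0.2;0 -0.001 0 0 0 0 0.2'| grep -E 'pos|force'; python3 -m jog '0 0 0 0 0 0 0.2'| grep -E 'pos|force'
```

```text
position: [0.4908, 0.1719, 0.0511]
force: [-3.3, -2.1, -0.6]
position: [0.4918, 0.1724, 0.0512]
force: [-3.7, -3.2, -0.9]
position: [0.4919, 0.1724, 0.0512]
force: [-3.9, -2.7, -0.5]
position: [0.4925, 0.1727, 0.0511]
force: [-4.2, -3.0, 0.2]
position: [0.4925, 0.1727, 0.0512]
force: [-4.8, -3.6, -0.5]
```

```bash
python3 -m jog '0 -0.001 0 0 0 0 0.2;0 -0.001 0 0 0 0 0.2;0 -0.001 0 0 0 0 0.2;0 -0.001 0 0 0 0 0.2'| grep -E 'pos|force|open'; for i in 1; do python3 - <<'E'
from h import *
s=read_state();u=np.array([.9164,.4003,0]);print(s['force'],s['force']@u,(s['position']-np.array([.5296,.1873,0]))@u+.0926)
p,d=capture('wrist');cv2.imwrite('pics/w8.png',p[:,:,::-1])
C=cam('wrist',s);zt=s['position'][2]-.0137
fs=[]
for i in range(6): capture('side');fs.append(read_state()['force']@u)
print(np.round(fs,2))
E
done
```

```text
position: [0.493, 0.1729, 0.0511]
force: [-4.7, -3.5, 0.3]
opening: 0.45
[-4.7497583  -3.47917648  0.28996275] -5.745392853555181 0.053355468092008806
[-6.27 -6.12 -6.11 -6.53 -5.71 -5.69]
```

View pics/w8.png

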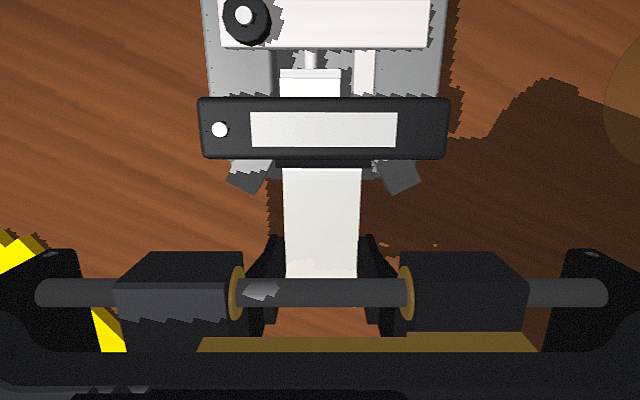

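```bash
python3 - <<'E'
import cv2,numpy as np
a=cv2.imread('pics/w7.png')[0:60,240:400];b=cv2.imread('pics/w8.png')[40:110,240:400]
cv2.imwrite('pics/c.png',np.vstack([cv2.resize(a,None,fx=4,fy=4,interpolation=2),cv2.resize(b,None,fx=4,fy=4,interpolation=2)]))
E
```

```text
(no output)
```

View pics/c.png

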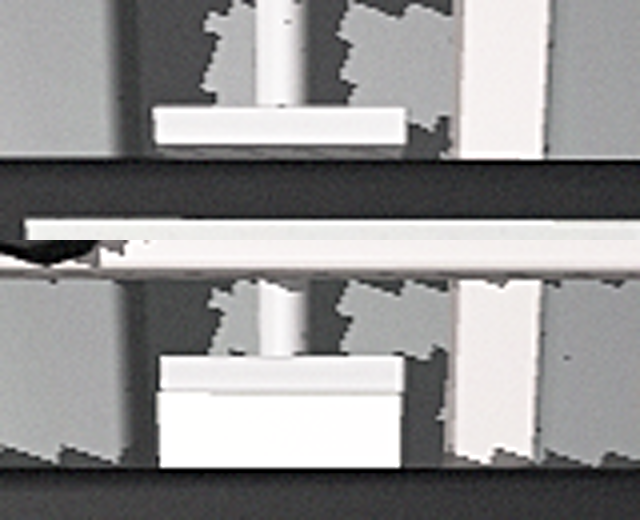

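```bash
python3 -c "
from rig import *
s=read_state();print(s['time_s'],s['force'],s['opening']);print(hand_in())"
```

```text
13.475 [-4.86461222 -3.08950348  0.36541129] 0.4523901917898316
the job is handed in; nothing more can be done
None
```

I picked up the label-up tag, slid it label up and notched end first into the reader, and handed the job in at 13.5 s, still gripping it with the stop pressed in. The hand-in gives no verdict, so success is judged from my own checks.

- **Which tag:** The overhead and wrist pictures both showed this tag's notch on the right, seen with the label end pointing away. I gripped it across its width, near the tail.
- **Stop:** I felt contact with the nose about 50 mm in, then pressed on in 1 mm steps.
- **Press:** The axial force ended at about 6 N (readings from 5.7 to 6.5 N), well under the 30 N limit. That corresponds to roughly 4 mm of stop travel, where 2.5 mm counts as home.
- **Nose position:** It is about 53 mm into the mouth by my measurement, which is good to about 2 mm.
- **Grip:** The opening stayed at 0.45, about 39 mm, which matches the tag's width. I saw no slip in the fingers.
- **Last wrist picture:** It shows the nose flush against the pushed-in plate and the tag in line with the channel.
- **Did not quite agree:** The push carried a sideways force of about 1 N, and the tag sat about 1 mm higher than nominal, still inside the channel limits.
- **Not re-checked:** I did not measure the other tags and bystanders again at the end. No contact with them was planned or felt.

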